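Slide plywood rounds off a board into a divided tray

ROBOT

A 6-joint arm with a two-finger parallel gripper is mounted at the origin on the work surface. World frame = base frame: x ahead of the robot, y to its left, z up, the work surface at z = 0. Lengths are in m, angles in rad, forces in N, time in s.
With the tool pointing down it reaches from about 0.325 to 0.9 m from the base axis. Payload 6.1 kg.
Tool frame: the origin (TCP) lies midway between the tips of the shut fingers; the grasp point (between the pads) lies 19 mm behind it; x points along the fingers, y is the direction in which the jaws open and shut, and the axes are right-handed (so a half turn about x gives the same grasp; the last joint's range is limited). The gripper opens to 85 mm and grips with 20 to 120 N. Pads are 22 mm wide; open, the fingers measure 114 mm over their backs; the gripper's body (76 mm by 85 mm) begins 54 mm behind the grasp point. The pads swing forward as they close: fully open they stand 13 mm farther back than shut.
Start: joints at [-1.233, 0.22, 1.526, -0, 1.395, -0.126], TCP at [0.28, -0.559, 0.231] pointing down, gripper open.
Joint ranges: [-2.98, 2.98], [-0.91, 2.08], [0.09, 2.57], [-1.24, 4.39], [0.2, 2.65], [-2.68, 2.68]. Speed limits (rad/s): [2.57, 2.57, 3.01, 3.14, 3.14, 3.14].

INTERFACE

Orientations are given as [roll, pitch, yaw] about the fixed x, y, z axes, in that order (R = Rz(yaw) Ry(pitch) Rx(roll)).
In Python, from plant import movep, move_l, set_joints, gripper_to, hold, inverse_kinematics, observe, get_image, get_calibration, Unreachable, job_done gives the robot as it stands. Calls block until the motion is done:
- movep(position, orientation): joint-space move of the TCP to a pose.
- move_l(position, feed=0.15, rotation=None, max_force=None): straight line of the TCP; rotation=None keeps the orientation; feed is the mean speed in m/s. With max_force (N) it stops when the force on the tool has changed by that much, and returns True; else False.
- set_joints(angles): joint-space move.
- gripper_to(opening, f_grip=None): finger opening in m; f_grip is the grip in N (None keeps the last); returns when the fingers have stopped.
- hold(seconds).
- inverse_kinematics(position, orientation): joint angles nearest the present ones, or None.
- observe(): the state.
- get_image(name): name is "side" or "top"; returns (picture, depth): 384x512x3 uint8, red, green, blue; 384x512 float32, m along the optical axis (not along the pixel's ray), 0 where there is no reading.
- get_calibration(name): a dict with "intrinsics" (3x3 intrinsics, pixels), "world_from_camera" (4x4, takes a point from camera to world coordinates). Camera axes: x right, y down, z forward; pixel columns grow to the right and rows downward; lengths in m; the calibration is good to about 2 mm. A picture is of the moment at which its call begins. get_calibration takes no time and is no camera call.
A pose or a line that the arm cannot do raises Unreachable and nothing moves.
- job_done(): hands the job in, once; it reports no verdict.
The state is a dict: "time_s": time; "q": joint angles; "joint_velocities": joint speeds; "joint_torque": joint torques, N m; "eef_pos": TCP position; "tcp_rot": TCP orientation; "ft_force": force on the tool from outside, world axes, zero at the start; "torque": the same for the moment, N m; "opening": finger opening in m.
Only numpy, scipy, OpenCV 4.12 (cv2) and the standard library are available. Lean on these libraries where they do the work, as an engineer would, in place of code of your own. Each camera call takes 0.05 s, during which the arm holds its last target.

TASK

Slide the three loose plywood rounds across the board and over its far lip so that they drop into the tray, one in each of the three empty, cork-floored compartments, each ending flat on the cork with no part caught on a divider or on the lip. Slide them, do not pick them up, and leave the round already in the tray and the jar, glue bottle and steel block on the board where they are.

Things in the scene. Friction and masses are not known exactly. Their poses are not given: they have to be found in the camera images.
- lip (a point): Middle of the far lip of the fixed sliding board, on its top face: a dark hardboard platform 205 mm deep, 660 mm wide, flat top 39 mm above the bench. Axes: x across the lip towards the tray (away from the robot), y along the lip, z up; the board spans x -205 to 0, y -330 to 330 mm in this frame. Nothing rises above the lip; the tray stands directly against it.
- tray_mid (a point): Middle of the wooden tray's floor (33 mm below the lip), axes as the lip's, 56 mm beyond it in x. Fixed, open-topped, four equal compartments in a row along y, centred at y = -165, -55, 55, 165 mm, each 112 mm long (x) by 104 mm wide (y); the lip's face is their near side. Dividers and end walls: 6 mm thick, tops 10 mm below the board's top; far wall level with the board's top.
- pad1_top (a point): Centre of the top face of a fixed cork pad, 108 x 100 x 3 mm, that covers the floor of one empty compartment; its top lies 30 mm below the board's top. Three of the four compartments have one; which ones varies. Axes as the board's.
- pad2_top (a point): Centre of the top face of a fixed cork pad, 108 x 100 x 3 mm, that covers the floor of one empty compartment; its top lies 30 mm below the board's top. Three of the four compartments have one; which ones varies. Axes as the board's.
- pad3_top (a point): Centre of the top face of a fixed cork pad, 108 x 100 x 3 mm, that covers the floor of one empty compartment; its top lies 30 mm below the board's top. Three of the four compartments have one; which ones varies. Axes as the board's.
- round1_mid (a point): Centre (half-way up) of a loose sawn plywood round: a solid disc 88 mm in diameter and 18 mm thick, 55 to 115 g, lying flat on the board's rear part, its z axis up; too wide for most grippers. The three rounds are alike, any may go to any empty compartment. Once its middle passes the lip it tips; push on until its rear edge is off the lip.
- round2_mid (a point): Centre (half-way up) of a loose sawn plywood round: a solid disc 88 mm in diameter and 18 mm thick, 55 to 115 g, lying flat on the board's rear part, its z axis up; too wide for most grippers. The three rounds are alike, any may go to any empty compartment. Once its middle passes the lip it tips; push on until its rear edge is off the lip.
- round3_mid (a point): Centre (half-way up) of a loose sawn plywood round: a solid disc 88 mm in diameter and 18 mm thick, 55 to 115 g, lying flat on the board's rear part, its z axis up; too wide for most grippers. The three rounds are alike, any may go to any empty compartment. Once its middle passes the lip it tips; push on until its rear edge is off the lip.
- stored_mid (a point): Centre of a fourth, identical round, already lying in the compartment that has no cork pad. Leave it there.
- jar_mid (a point): Centre of a loose amber glass jar, 46 mm in diameter, 58 mm high, standing on the board close to the lip, in front of the taken compartment. Leave it there.
- glue_mid (a point): Centre of a loose white glue bottle, 42 mm in diameter, 95 mm high, standing near one side end of the board. Leave it there.
- block_mid (a point): Centre of a loose steel block, 36 x 36 mm, 45 mm high, standing near the other side end of the board. Leave it there.
Things that resemble listed ones, but are neither listed nor needed, are in the scene too. What is shaped like the part that bears round3_mid but red is not meant.

How it is judged:
By the outcome, as a careful person would: the job done as asked, in the order asked, and still so for the second after the job is handed in, with the robot touching nothing.
It also fails if it takes over 61 s, if anything falls off the work surface, if the arm or the gripper's body presses on something with over 40 N, if the wrist force passes 120 N, or if a joint passes its speed limit or range.

## Working session

There is one attempt and no reset: what is moved stays moved. The work goes in short steps, each a Python script; the robot and the scene stay as the last script left them, time stands still between calls to the robot, and variables do not carry over. Pictures are saved under pics/ and viewed, and the job is handed in when it is done.

```bash
ls; mkdir -p pics
python3 - <<'E'
from plant import *
import cv2,numpy as np
for n in("top","side"):
    p,d=get_image(n); cv2.imwrite(f"pics/{n}0.png",p[:,:,::-1]); np.save(f"pics/{n}0.npy",d)
    c=get_calibration(n); print(n,np.round(c["intrinsics"],1).tolist(),np.round(c["world_from_camera"],3).tolist())
print(observe()["time_s"],observe()["ft_force"],observe()["tcp_rot"])
E
```

```text
pics
top [[348.6, 0.0, 252.4], [0.0, 348.6, 196.5], [0.0, 0.0, 1.0]] [[-0.013, -0.996, 0.084, 0.433], [-1.0, 0.012, -0.01, 0.021], [0.009, -0.084, -0.996, 1.114], [0.0, 0.0, 0.0, 1.0]]
side [[368.7, 0.0, 262.4], [0.0, 368.7, 185.7], [0.0, 0.0, 1.0]] [[-0.956, -0.221, 0.194, 0.333], [-0.294, 0.727, -0.62, 0.595], [-0.004, -0.65, -0.76, 0.763], [0.0, 0.0, 0.0, 1.0]]
0.1 [-0.12310259  0.08173912  0.25843631] [-1.7157513   1.56903945  1.88962564]
```

View pics/top0.png

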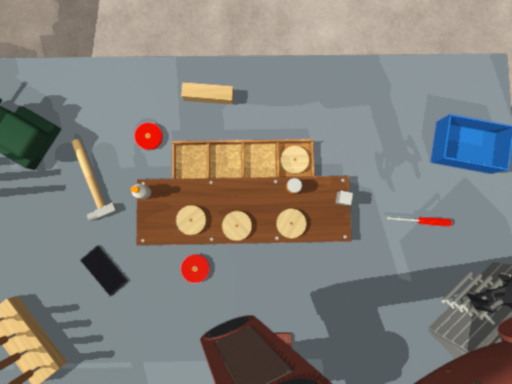

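View pics/side0.png

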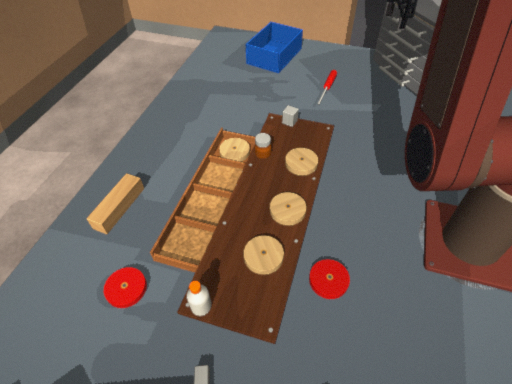

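Rounds wanted are at top px (191,220), (237,225) and (291,222). Lookalikes are the stored round (295,158) and two red discs (148,136), (195,268). The empty cork compartments are at (192,161), (227,161) and (262,161). The jar is at (294,186), the glue at (141,191) and the block at (345,198).

```bash
cat > h.py <<'E'
from plant import *
import cv2,numpy as np,json
from scipy.spatial.transform import Rotation as R
def cast(n,uv,z):
    c=get_calibration(n);K=c["intrinsics"];T=c["world_from_camera"]
    uv=np.atleast_2d(np.array(uv,float)); r=np.c_[uv,np.ones(len(uv))]@np.linalg.inv(K).T@T[:3,:3].T
    return T[:3,3]+r*((z-T[2,3])/r[:,2])[:,None]
def blobs(img,lo,hi,roi,amin):
    hsv=cv2.cvtColor(img,cv2.COLOR_RGB2HSV); m=cv2.inRange(hsv,lo,hi)
    k=np.zeros_like(m);x0,y0,x1,y1=roi;k[y0:y1,x0:x1]=m[y0:y1,x0:x1]
    k=cv2.morphologyEx(k,cv2.MORPH_OPEN,np.ones((3,3)))
    return k,[c for c in cv2.findContours(k,cv2.RETR_EXTERNAL,cv2.CHAIN_APPROX_NONE)[0] if cv2.contourArea(c)>amin]
E
python3 - <<'E'
from h import *
img=cv2.imread("pics/top0.png")[:,:,::-1].copy(); d=np.load("pics/top0.npy")
hsv=cv2.cvtColor(img,cv2.COLOR_RGB2HSV)
for p in [(191,215),(237,220),(291,217),(295,153),(192,161),(227,161),(262,161),(160,210),(260,200),(330,225),(148,130)]:
    print(p,hsv[p[1],p[0]],round(float(d[p[1],p[0]]),4))
cv2.imwrite("pics/crop0.png",cv2.resize(img[125:255,125:365,::-1],None,fx=3.3,fy=3.3,interpolation=cv2.INTER_CUBIC))
E
```

```text
(191, 215) [ 20 102 221] 1.0557
(237, 220) [ 20 102 221] 1.0569
(291, 217) [ 21 100 228] 1.0524
(295, 153) [ 21  95 248] 1.1071
(192, 161) [ 18 134 200] 1.1193
(227, 161) [ 18 134 204] 1.1217
(262, 161) [ 19 132 217] 1.1167
(160, 210) [ 12 170 114] 1.0767
(260, 200) [ 12 172 132] 1.0761
(330, 225) [ 12 169 121] 1.0744
(148, 130) [  2 255 238] 1.1171
```

View pics/crop0.png

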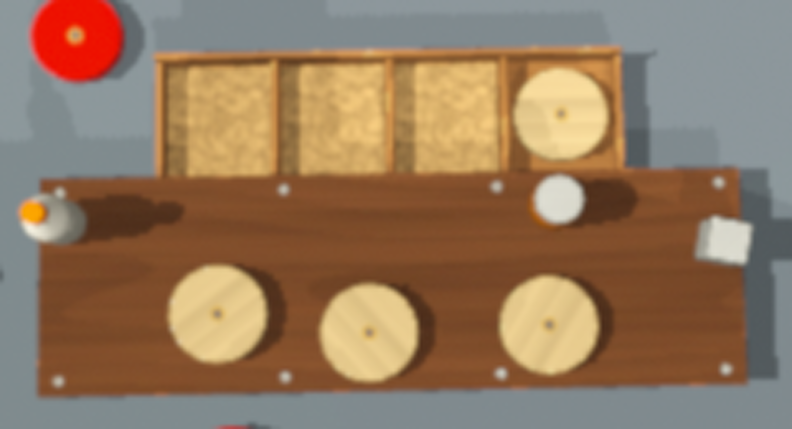

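The crop shows three plain rounds on the board and three cork floors left of the stored round, with nothing ambiguous. Next I fit the board edges and round centres.

```bash
cat >> h.py <<'E'
def frame():
    return json.load(open("frame.json"))
def rounds(img,roi,z,n="top"):
    m,cs=blobs(img,(17,50,150),(26,118,255),roi,250)
    out=[]
    for c in cs:
        (u,v),r=cv2.minEnclosingCircle(c)
        w=cast(n,c[:,0,:],z)[:,:2].astype(np.float32)
        (x,y),rw=cv2.minEnclosingCircle(w)
        e=cv2.fitEllipse(w.reshape(-1,1,2)); out.append(((u,v),e[0],e[1]))
    return out
def toboard(p):
    f=frame();o=np.array(f["o"]);a=f["a"];c,s=np.cos(a),np.sin(a)
    d=np.array(p)[:2]-o; return np.array([c*d[0]+s*d[1],-s*d[0]+c*d[1]])
def toworld(p):
    f=frame();a=f["a"];c,s=np.cos(a),np.sin(a)
    return np.array(f["o"])+[c*p[0]-s*p[1],s*p[0]+c*p[1]]
E
python3 - <<'E'
from h import *
img=cv2.imread("pics/top0.png")[:,:,::-1].copy()
hsv=cv2.cvtColor(img,cv2.COLOR_RGB2HSV)
m=cv2.inRange(hsv,(4,120,20),(16,255,175))
def fit(pts):
    w=cast("top",pts,0.039)[:,:2]; v=cv2.fitLine(w.astype(np.float32),cv2.DIST_HUBER,0,1e-4,1e-4).ravel()
    return v
bot=[(u,np.where(m[225:250,u])[0].max()+225+.5) for u in range(145,345)]
top=[(u,np.where(m[170:200,u])[0].min()+170-.5) for u in list(range(150,168))+list(range(320,338))]
print(top[:5],top[-5:])
L=[(np.where(m[v,125:200])[0].min()+125-.5,v) for v in list(range(202,235))]
Rr=[(np.where(m[v,300:365])[0].max()+300+.5,v) for v in list(range(182,188))+list(range(210,235))]
B,T,l,r=map(fit,(bot,top,L,Rr))
for x in (B,T,l,r): print(np.round(x,4), np.degrees(np.arctan2(x[1],x[0])))
def inter(a,b):
    t=np.linalg.solve(np.c_[a[:2],-b[:2]],b[2:]-a[2:]);return a[2:]+t[0]*a[:2]
c=[inter(T,l),inter(T,r),inter(B,r),inter(B,l)]
print(np.round(c,4),[round(float(np.linalg.norm(c[i]-c[(i+1)%4])),4) for i in range(4)])
yd=(c[0]-c[1]+c[3]-c[2]);a=float(np.arctan2(-yd[0],yd[1]))
ctr=np.mean(c,0); o=ctr+.1025*np.array([np.cos(a),np.sin(a)])
json.dump(dict(a=a,o=o.tolist()),open("frame.json","w")); print("a",a,"o",o)
for n,roi in(("top",(165,200,320,245)),):
  for q in rounds(img,roi,.057,n): print(n,np.round(q[0],1),np.round(q[1],4),np.round(q[2],4),np.round(toboard(q[1])*1e3,1))
s=cv2.imread("pics/side0.png")[:,:,::-1].copy()
for q in rounds(s,(240,140,325,285),.057,"side"): print("side",np.round(q[0],1),np.round(q[1],4),np.round(q[2],4),np.round(toboard(q[1])*1e3,1))
# tray/ pads
for n,uv,z in (("stored",(295,159),.024),("p",(192,161),.009),("p",(227,161),.009),("p",(262,161),.009),("jar",(294.5,185.5),.097),("block",(345,197.5),.084)):
    print(n,np.round(toboard(cast("top",uv,z)[0])*1e3,1))
E
```

```text
[(150, np.float64(179.5)), (151, np.float64(179.5)), (152, np.float64(179.5)), (153, np.float64(179.5)), (154, np.float64(179.5))] [(333, np.float64(176.5)), (334, np.float64(176.5)), (335, np.float64(176.5)), (336, np.float64(176.5)), (337, np.float64(176.5))]
[ 0.0045 -1.      0.3837  0.0853] -89.73973
[ 0.0046 -1.      0.5828 -0.0166] -89.73603
[ 1.     -0.0062  0.4524  0.3669] -0.35765436
[ 1.      0.0061  0.4812 -0.2893] 0.35050392
[[ 0.581   0.3661]
 [ 0.584  -0.2886]
 [ 0.3854 -0.2898]
 [ 0.3825  0.3673]] [0.6547, 0.1986, 0.6572, 0.1985]
a 0.004574688617140055 o [0.58573077 0.03921518]
top [236.5 225.5] [0.4356 0.0604] [0.0842 0.0853] [-150.    21.9]
top [290.8 222.9] [ 0.4407 -0.1047] [0.0849 0.0861] [-145.7 -143.3]
top [190.6 219.9] [0.4547 0.1984] [0.0847 0.0858] [-130.3  159.7]
stored [  56.5 -165.6]
p [ 58.2 162.9]
p [56.4 50.9]
p [ 54.6 -61.4]
jar [ -36.3 -152. ]
block [ -73.2 -303. ]
```

Run:
```python
from h import *
for u in (160,278,390,505,619): print(u,np.round(toboard(cast("top",(u/3.3+124.85,160),.029)[0])*1e3,1))
s=cv2.imread("pics/side0.png")[:,:,::-1].copy()
hsv=cv2.cvtColor(s,cv2.COLOR_RGB2HSV)
print([hsv[p[1],p[0]].tolist() for p in ((260,245),(285,203),(300,155))])
m=cv2.inRange(hsv,(15,40,170),(28,150,255));k=np.zeros_like(m);k[140:285,242:325]=m[140:285,242:325]
for c in cv2.findContours(k,cv2.RETR_EXTERNAL,cv2.CHAIN_APPROX_NONE)[0]:
    if cv2.contourArea(c)>400:
        e=cv2.fitEllipse(cast("side",c[:,0,:],.057)[:,:2].astype(np.float32).reshape(-1,1,2)); print(np.round(toboard(e[0])*1e3,1),np.round(e[1],4))
# IK check
f=frame()
for yaw in (0,):
  for s in (1,-1):
    y=np.array([-np.sin(f["a"]),np.cos(f["a"]),0])*s;x=np.array([0,0,-1.]);M=np.c_[x,y,np.cross(x,y)]
    rpy=R.from_matrix(M).as_euler("xyz")
    for p in ((-200,160),(40,160),(40,-55),(-145,-200)):
        w=toworld(np.array(p)/1e3); q=inverse_kinematics([*w,.06],rpy.tolist()); print(s,p,np.round(w,3),None if q is None else np.round(q,2))
```

```text
160 [ 58.5 218.3]
278 [ 56.7 105.9]
390 [55.  -0.9]
505 [  53.2 -110.8]
619 [  51.5 -219.9]
[[18, 123, 220], [18, 123, 203], [18, 125, 206]]
[-130.6  165.5] [0.0843 0.0931]
[-150.4   28.8] [0.0839 0.0954]
[-146.5 -135.4] [0.0834 0.0996]
1 (-200, 160) [0.385 0.198] [ 0.29 -0.04  2.15 -0.    1.03 -1.28]
1 (40, 160) [0.625 0.199] [ 0.19  0.46  1.57 -0.    1.12 -1.39]
1 (40, -55) [ 0.626 -0.016] [-0.15  0.39  1.65  0.    1.1  -1.73]
1 (-145, -200) [ 0.442 -0.161] [-0.52  0.05  2.06  0.    1.03 -2.09]
-1 (-200, 160) [0.385 0.198] [ 0.29 -0.04  2.15 -0.    1.03  1.86]
-1 (40, 160) [0.625 0.199] [ 0.19  0.46  1.57 -0.    1.12  1.75]
-1 (40, -55) [ 0.626 -0.016] [-0.15  0.39  1.65 -0.    1.1   1.42]
-1 (-145, -200) [ 0.442 -0.161] [-0.52  0.05  2.06  0.    1.03  1.05]<sys>:0: UserWarning: Gimbal lock detected. Setting third angle to zero since it is not possible to uniquely determine all angles.
```

```bash
cat >> h.py <<'E'
import warnings; warnings.filterwarnings("ignore")
def rot(th):
    a=frame()["a"]+th; y=-np.array([-np.sin(a),np.cos(a),0]);x=np.array([0,0,-1.])
    return R.from_matrix(np.c_[x,y,np.cross(x,y)]).as_euler("xyz").tolist()
def P(x,y,z): return [*toworld((x/1e3,y/1e3)).tolist(),z]
def snap(tag):
    for n in("top","side"):
        p,d=get_image(n); cv2.imwrite(f"pics/{n}{tag}.png",p[:,:,::-1])
    t=cv2.imread(f"pics/top{tag}.png")[125:255,125:365]; s=cv2.imread(f"pics/side{tag}.png")[100:350,140:340]
    t=cv2.resize(t,(480,260),interpolation=cv2.INTER_CUBIC); s=cv2.resize(s,(312,390),interpolation=cv2.INTER_CUBIC)
    c=np.zeros((390,792,3),np.uint8);c[:260,:480]=t;c[:,480:]=s;cv2.imwrite(f"pics/c{tag}.png",c)
E
python3 - <<'E'
from h import *
gripper_to(0.056,30)
movep(P(-194,159.7,.12),rot(0))
move_l(P(-194,159.7,.058),feed=.12)
print(move_l(P(-194,159.7,.026),feed=.02,max_force=4))
z=observe()["eef_pos"][2]; print("touch",z)
z+=.003; f=frame();f["z"]=float(z);json.dump(f,open("frame.json","w"))
move_l(P(-194,159.7,z),feed=.05)
print(move_l(P(-110,164,z),feed=.06,max_force=15))
print(observe()["time_s"],observe()["ft_force"],observe()["opening"])
snap(1)
E
```

```text
True
touch 0.03483651790859092
False
6.7917 [ 0.22861796  0.10701755 -0.14587635] 0.05579061406716206
```

View pics/c1.png

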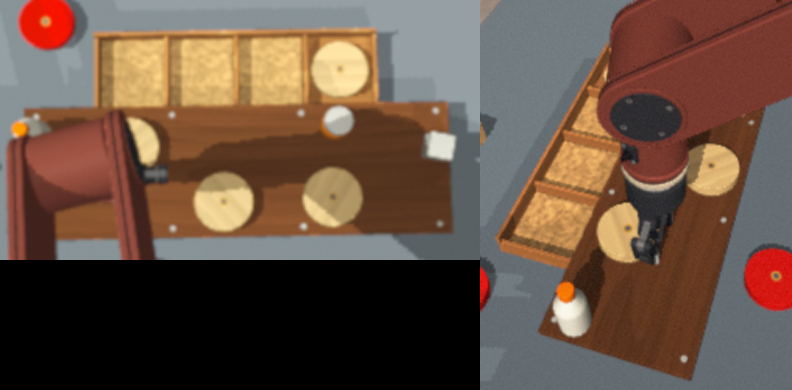

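The round has moved forward with the fingers cradling its rear, and the touch height matches the expected tip set-back. I'll push it over the lip.

Run:
```python
from h import *
z=frame()["z"]
print(toboard(cast("top",(205.2,197),.057)[0])*1e3)
print(move_l(P(-55,164,z),feed=.07,max_force=15))
print(move_l(P(7,164,z),feed=.05,max_force=15))
print(observe()["time_s"],observe()["ft_force"],toboard(observe()["eef_pos"]))
move_l(P(-90,164,z),feed=.15)
move_l(P(-90,164,.15),feed=.2)
movep(P(-215,22,.13),rot(0))
print(observe()["time_s"])
snap(2)
```

```text
[-62.4103202  115.39270125]
False
False
9.2167 [-0.010598    1.05305501  0.97280703] [0.00671867 0.16403366]
11.5083
```

View pics/c2.png

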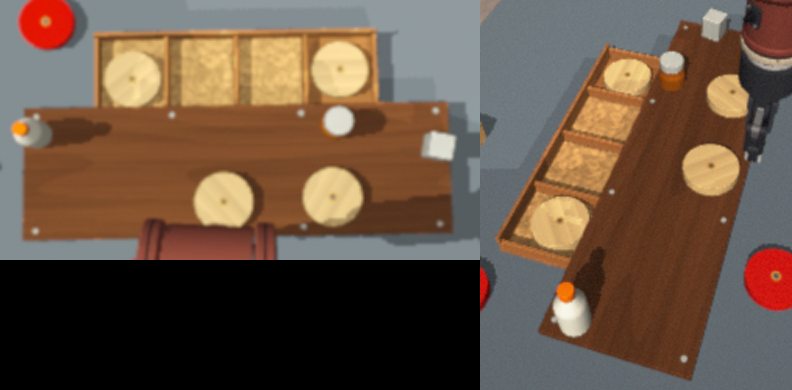

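Round 1 is in the left compartment at crop (132,79), close to the lip. I'll check that it lies flat using depth.

```bash
cat >> h.py <<'E'
def flat(px,n="top",r=11):
    p,d=get_image(n);c=get_calibration(n);K=c["intrinsics"];T=c["world_from_camera"]
    v,u=np.mgrid[0:384,0:512];k=((u-px[0])**2+(v-px[1])**2<r*r)&(d>0)
    z=d[k];uv=np.c_[u[k],v[k],np.ones(k.sum())]@np.linalg.inv(K).T*z[:,None]
    w=uv@T[:3,:3].T+T[:3,3]
    A=np.c_[w[:,:2]-w[:,:2].mean(0),np.ones(len(w))];s=np.linalg.lstsq(A,w[:,2],rcond=None)[0]
    print(n,px,"slope deg",np.degrees(np.arctan(s[:2])).round(1),"z mm",round(s[2]*1e3,1))
E
python3 - <<'E'
from h import *
print(np.round(toboard(cast("top",(125+132/2,125+79/2),.027)[0])*1e3,1))
flat((191,164.5)); flat((295,159)); flat((290.8,222.9))
E
```

```text
[ 43.6 163.2]
top (191, 164.5) slope deg [0.1 0.5] z mm 27.1
top (295, 159) slope deg [-0.8 -0.5] z mm 24.0
top (290.8, 222.9) slope deg [ 0.2 -0.5] z mm 56.7
```

It is flat with its top at 27 mm, so it rests on the cork. Now round 2.

Run:
```python
from h import *
z=frame()["z"]
move_l(P(-215,22,z),feed=.12)
print(move_l(P(-192,22,z),feed=.07,max_force=15))
print(move_l(P(-95,53.5,z),feed=.07,max_force=15))
print(move_l(P(-55,53.5,z),feed=.07,max_force=15))
print(move_l(P(11,53.5,z),feed=.05,max_force=15))
print(observe()["time_s"],observe()["ft_force"])
move_l(P(-70,53.5,z),feed=.15)
move_l(P(-70,53.5,.16),feed=.2)
th=np.radians(80)
c=np.array([-145.7,-143.3]); d=np.array([np.cos(th),np.sin(th)])
p=c-68*d
movep(P(*p,.16),rot(th))
print(observe()["time_s"],observe()["q"],p)
snap(3)
```

```text
False
False
False
False
16.95 [ 0.00237945  0.02193365 -0.52678507]
20.125 [-5.51008128e-01 -1.11268516e-01  2.01139174e+00  1.99370975e-04
  1.24233360e+00 -3.80878416e-01] [-157.50807608 -210.2669272 ]
```

View pics/c3.png

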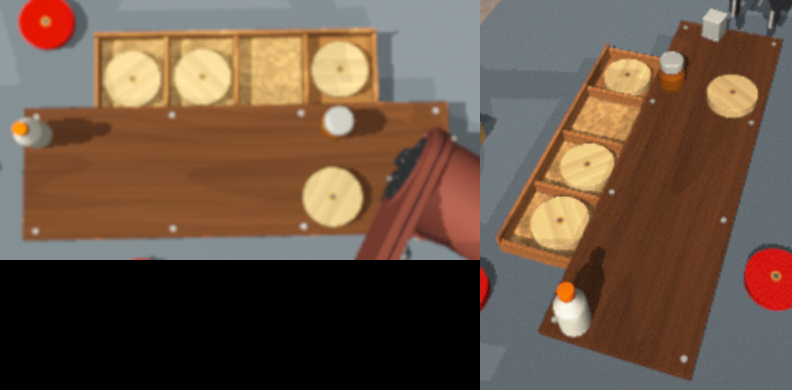

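Round 2 is in the second compartment at crop (202,76). The gripper is beside round 3, clear of the block. I'll slide it sideways in front of its compartment, then look.

Run:
```python
from h import *
z=frame()["z"]
flat((226,163))
th=np.radians(80);c=np.array([-145.7,-143.3]); d=np.array([np.cos(th),np.sin(th)])
move_l(P(*(c-68*d),z),feed=.12)
print(move_l(P(*(c-40*d),z),feed=.06,max_force=15))
e=c+(86.8/np.sin(th)-45)*d
print(move_l(P(*e,z),feed=.05,max_force=15))
move_l(P(*(e-25*d),z),feed=.15)
move_l(P(*(e-25*d),.15),feed=.2)
movep(P(-215,-56.5,.13),rot(0))
print(observe()["time_s"])
snap(4)
p=cv2.imread("pics/top4.png")[:,:,::-1].copy()
for q in rounds(p,(165,195,320,245),.057): print(np.round(q[0],1),np.round(q[2],4),np.round(toboard(q[1])*1e3,1))
```

```text
top (226, 163) slope deg [-0.4 -0.1] z mm 26.9
False
False
26.2417
[262.1 218.4] [0.0843 0.0856] [-130.2  -56.4]
```

View pics/c4.png

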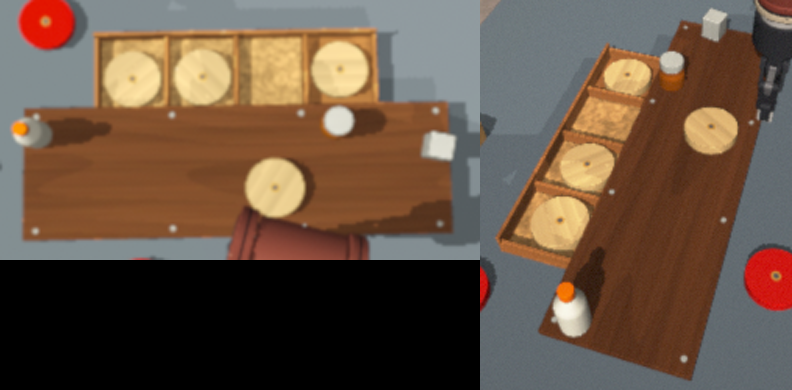

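Round 3 is at board (-130,-56), exactly in line with its compartment, and the jar hasn't moved. Final push.

Run:
```python
from h import *
z=frame()["z"];y=-56.5
move_l(P(-215,y,z),feed=.12)
print(move_l(P(-172,y,z),feed=.07,max_force=15))
print(move_l(P(-55,y,z),feed=.07,max_force=15))
print(move_l(P(11,y,z),feed=.05,max_force=15))
move_l(P(-90,y,z),feed=.15)
move_l(P(-90,y,.17),feed=.2)
movep(P(-235,y,.2),rot(0))
print(observe()["time_s"])
snap(5)
for p in((191,164.5),(226,163),(261,162.5),(295,159)): flat(p)
p=cv2.imread("pics/top5.png")[:,:,::-1].copy();q0=cv2.imread("pics/top0.png")[:,:,::-1]
print([ (n,int(cv2.absdiff(p,q0)[a:b,c:d].max())) for n,a,b,c,d in(("jar",178,196,285,303),("block",188,208,334,356),("glue",180,202,128,156),("stored",142,174,282,312))])
```

```text
False
False
False
33.5917
top (191, 164.5) slope deg [ 0.  -0.5] z mm 26.9
top (226, 163) slope deg [-0.   0.5] z mm 26.9
top (261, 162.5) slope deg [-0.2  0. ] z mm 26.9
top (295, 159) slope deg [-0.  -0.1] z mm 23.7
[('jar', 5), ('block', 5), ('glue', 34), ('stored', 5)]
```

View pics/c5.png

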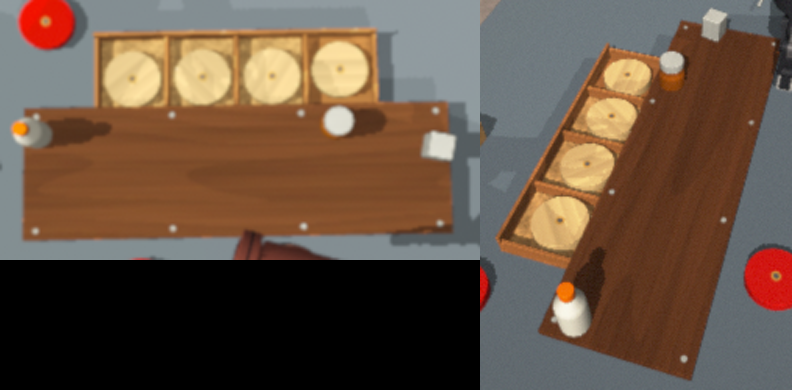

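All three rounds lie flat on cork. The glue area changed by 34 grey levels, so I'll check that before handing in.

Run:
```python
import cv2,numpy as np
for n,(a,b,c,d) in (("top",(175,207,124,160)),("side",(275,320,180,220))):
  o=[cv2.imread(f"pics/{n}{i}.png") for i in(0,5)]
  df=cv2.absdiff(*o)[a:b,c:d].max(2);print(n,df.max(),(df>15).sum(),np.argwhere(df>15)[:8].tolist())
  for i in o:
    m=cv2.inRange(cv2.cvtColor(i,cv2.COLOR_BGR2HSV),(8,200,180),(22,255,255))[a:b,c:d]; print(cv2.moments(m,True)["m10"]/max(1,cv2.countNonZero(m)),cv2.moments(m,True)["m01"]/max(1,cv2.countNonZero(m)))
from plant import *
job_done()
```

```text
top 34 75 [[15, 15], [15, 16], [15, 17], [15, 18], [15, 19], [15, 20], [16, 14], [16, 15]]
10.777777777777779 14.0
10.714285714285714 14.071428571428571
side 45 168 [[5, 28], [5, 31], [6, 17], [7, 26], [8, 17], [8, 19], [9, 17], [10, 14]]
14.537735849056604 11.40566037735849
14.475728155339805 11.398058252427184
the job is handed in; nothing more can be done
```

I slid all three rounds over the lip with the partly open fingers cradling each rear edge, and each one dropped into its own cork-floored compartment. Round 3 first went about 87 mm sideways to line up with its compartment. The last move ended at 33.6 s, and I then handed the job in.

- **Rounds:** in the final images all three lie flat, with slopes of 0.5° or less. Their tops are at 26.9 mm, against 27 mm expected on cork, and nothing is caught on a divider or the lip. No push reached the 15 N stop.
- **Other objects:** the stored round, jar and steel block look unchanged (5 grey levels or less).
- **One check disagreed:** brightness around the glue bottle changed by up to 34 levels in the top view and 45 in the side view. Its cap stayed within 0.1 px in both views, so I took it to be shading rather than movement. I submitted the job in the same script that printed those figures, so I only read them afterwards.

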